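Zero the peak hand and weigh the seed canister

ROBOT

A 7-joint arm with a two-finger parallel gripper is mounted at the origin on the work surface. World frame = base frame: x ahead of the robot, y to its left, z up, the work surface at z = 0. Lengths are in m, angles in rad, forces in N, time in s.
With the tool pointing down it reaches from about 0.425 to 0.925 m from the base axis. Payload 6.8 kg.
Tool frame: the origin (TCP) lies at the very end of the fingers, on their centre line; the grasp point (between the pads) lies 19 mm behind it; z points along the fingers, y is the line along which they close (so a half turn about z gives the same grasp; the last joint's range is limited). The gripper opens to 85 mm and grips with 20 to 120 N. Pads are 22 mm wide; open, the fingers measure 114 mm over their backs; the gripper's body (76 mm by 85 mm) begins 54 mm behind the grasp point. The pads swing forward as they close: fully open they stand 13 mm farther back than shut.
Start: joints at [-1.35, 0.477, 0.022, 1.555, -0.011, 1.109, -0.083], TCP at [0.218, 0.639, 0.231] pointing down, gripper open.
Joint ranges: [-2.96, 2.96], [-0.34, 2.1], [-1.41, 1.46], [0.24, 2.44], [-1.37, 4.51], [0.17, 1.92], [-2.96, 2.96]. Speed limits (rad/s): [2.39, 2.39, 3.14, 3.14, 3.14, 3.14, 3.14].

INTERFACE

Orientations are given as a rotation vector (axis times angle).
In Python, from bench import monitor, optics, r gives the robot as it stands.
- The arm moves only by the shell command python3 -m crank 'ROWS' [OPENING] [FORCE]. ROWS is JSON, a list of rows, each a list of 2 entries, a list of its own where there are three numbers: the shift along the tool's x, y, z in cm, then the turn, a rotation vector about the tool's x, y, z in rad. A call has 1 to 5 rows; each row shifts and turns the commanded pose from where the row before left it, along the tool's axes as they then stand; what a row does not reach is not made up. A row lasts 1/10 s, in which the tool goes at most 50 mm and 8.59 degrees, less where a joint would pass 70% of its speed; a pose out of reach is approached as far as the arm can. A call is refused whole if a number of a shift passes 5 or a number of a turn 0.15, either way. A call with a gripper value outside its range is refused whole. OPENING is the finger opening in cm, from 0 to 8.54, set as the call begins (- or left out, the last holds). The fingers move at their own pace and stop on an object; FORCE is the grip in N (left out, the last holds). Time passes only in rows, so rows that do not move let the fingers close. It gives the time, the measured TCP pose, the force, the opening and the grip force at its end, in the units of the state.
- monitor.get_obs(): the state, without advancing time (a new reading comes with each control period).
- optics.grab_frame(name): name is "scene" or "top" or "wrist"; returns (picture, depth): 400x640x3 uint8, red, green, blue; 400x640 float32, m along the optical axis (not along the pixel's ray), 0 where there is no reading.
- optics.camera_model(name): a dict with "vertical_fov" (degrees; the focal length in pixels is half the picture's height over the tangent of half this angle, whatever the lens; pixels are square), "cx", "cy" (the principal point, pixels), "D" ([k1, k2, p1, p2, k3] as OpenCV has them; the pictures are not rectified), "R" (3x3) and "t" (3): a world point X has camera coordinates R X + t; the wrist camera has in their place "hand_eye" (4x4, takes a point from camera to tool coordinates, whose origin is the TCP and whose axes are the flange's). Camera axes: x right, y down, z forward; pixel columns grow to the right and rows downward; lengths in m; the calibration is good to about 2 mm. A picture is of the moment at which its call begins: read the wrist's pose just before it. camera_model takes no time and is no camera call.
- r.hand_in(): hands the job in; it is judged then, once.
The state is a dict: "clock": time; "joints": joint angles; "qvel": joint speeds; "tau": joint torques, N m; "tcp_pos": TCP position; "orientation": TCP orientation; "contact_force": force on the tool from outside, world axes, zero at the start; "moment": the same for the moment, N m; "grip_width": finger opening in m; "gripper_force": force on a finger pad.
Only numpy, scipy, OpenCV 4.12 (cv2) and the standard library are available. Lean on these libraries where they do the work, as an engineer would, in place of code of your own. Each camera call takes 0.05 s, during which the arm holds its last target. There are 200 camera calls.

TASK

Weigh the aluminium seed canister on the dial scale: first move the orange chew toy off the pan into the turquoise bath tub, then turn the red knob on the dial anticlockwise until the red peak hand is fully back at its zero stop, and then stand the canister upright in the middle of the pan and let go, without pressing the pan down, so that the red hand takes up the true weight. Once the hands have settled, lift the canister off and stand it upright in the middle of the steel tray. Leave the red hand at its reading, and leave the wooden perch and the two ceramic cups where they are.

Things in the scene. Friction and masses are not known exactly. Their poses are not given: they have to be found in the camera images.
- scale: Flat dial scale, cream housing 360 x 190 mm, 58 mm high, fixed to the table. Origin at the centre of its underside on the table; x runs from the dial end (at -x, nearer the robot) to the pan end, z up. The round dial (164 mm over its bezel, its clear glass 67 mm above the table) is centred 85 mm from the origin along -x; the pan is centred 85 mm along +x. Dial and pan face up.
- knob_grip (a point): Red reset knob on the dial's axis, carrying the red peak hand under the glass: an upright bar 46 mm long, 14 mm wide, its top 99 mm above the table, on a disc of 34 mm diameter and 7 mm height that sits on the glass. The point lies on the axis 89 mm above the table (22 mm above the glass). Its x axis runs along the bar towards the tip of the red hand, z up. The axis is vertical; it turns easily (about 3 mN m) and stays where it is left.
- peak_knob (a joint): Angle of the red peak hand and knob in rad: 0 at the zero stop (bar and hand point along the scale's +x, towards the pan; a firm stop), growing clockwise seen from above up to 4.71 at 2 kg (2.356 rad a kg). It is reset by turning anticlockwise seen from above. Any load on the pan drives the black weight hand, which pushes the red hand up in front of it and leaves it at the peak when the load goes; the canister brings it to about 1.1 to 1.45.
- weight_hand_mid (a point): Point on the black weight hand, 40 mm from the dial's axis, under the glass; its x axis runs along the hand to its tip. The hand is geared to the pan, is at zero (along the scale's +x) with the pan empty and turns clockwise 2.356 rad a kg.
- pan_top (a point): Centre of the top face of the round flat steel pan, 164 mm in diameter, 8 mm thick; its top is 108 mm above the table when empty and sinks on a damped spring by 15 mm a kg (654 N/m, at most 30 mm), level all the time.
- toy: Orange hard silicone chew toy, bone-shaped, 104 mm long (its x axis), 46 mm wide over the end lobes, 24 mm wide (along y) at its middle bar, which is 48 mm long between the lobes; 32 mm high, 95 to 160 g. Starts lying flat on the pan. Origin at the centre of its underside.
- toy_center (a point): Centre of the chew toy, 16 mm above its underside; axes as the toy.
- tub_in (a point): Centre of the inner floor of the turquoise bath tub (loose, about 300 g), 5 mm above the table. Tub 150 mm along its x, 220 mm along its y, 55 mm high, walls 5 mm, open on top.
- tray_in (a point): Centre of the inner floor of the stainless steel tray (loose, about 550 g), 3 mm above the table. Tray 150 mm along its x, 220 mm along its y, lip 20 mm high and up to 6 mm thick.
- canister: Closed aluminium seed canister, upright on the table at the start, about 0.55 to 0.65 kg: body 84 mm in diameter and 95 mm high, sloping shoulder up to 112 mm, then the round twist cap 54 mm in diameter and 36 mm high, 148 mm in all. Its z axis points up through the cap. Origin at the centre of its underside. It is too wide for a gripper; take it by the cap (screwed tight).
- canister_center (a point): Centre of the canister, 74 mm above its underside.
- canister_cap (a point): Centre of the canister's cap, 130 mm above its underside and 18 mm below the cap's top.
- perch: Bystander: wooden block perch, 80 x 60 x 45 mm with a 110 mm dowel on top, 58 mm high. Origin at the centre of its underside.
- cup: Bystander: white ceramic seed cup, 84 mm across, 45 mm high. Origin at the centre of its underside.
- water_cup: Bystander: blue ceramic water cup of the same size. Origin at the centre of its underside.
Things that resemble listed ones, but are neither listed nor needed, are in the scene too. There is more than one size of the toy; the one meant has the size given above. Several things look just like the canister: the one meant starts farthest from the robot's base.

How it is judged:
On the way, in this order (a step that is already met when the one before it is completed fails the run):
1. the chew toy lies in the bath tub, let go (x of toy_center in the frame of tub_in between -0.07 and 0.07 m and y of toy_center in the frame of tub_in between -0.105 and 0.105 m and z of toy_center in the frame of tub_in below 0.04 m and contact force between the fingers and toy below 0.05 N), for 0.2 s.
2. with the pan empty, the red peak hand is back at its zero stop (within 0.08 rad, 5 degrees) (value of joint peak_knob below 0.08 rad and x of toy_center in the frame of tub_in between -0.07 and 0.07 m and y of toy_center in the frame of tub_in between -0.105 and 0.105 m and z of toy_center in the frame of tub_in below 0.04 m), for 0.2 s.
3. the canister stands upright on the middle of the pan (within 35 mm), let go and at rest, the red hand lying on the black one (within 0.2 rad, 85 g): the pan was not pressed further (horizontal distance between canister_center and pan_top below 0.035 m and z of canister_center in the frame of pan_top between 0.069 and 0.079 m and angle between canister's own z axis and vertical below 0.1 rad and linear speed of canister below 0.01 m/s and value of joint peak_knob above 0.9 rad and angle between the x axis of knob_grip and the x axis of weight_hand_mid, either way round below 0.2 rad and contact force between the fingers and canister below 0.05 N), for 0.4 s.
At the end, for the whole second after the job is handed in: The chew toy lies in the bath tub; the canister stands upright and at rest on the tray's floor (within 35 mm of its middle along the short side, 65 mm along the long side), released; the pan is empty and up; the red hand still shows the canister's weight (1.0 to 1.65 rad, about 0.42 to 0.70 kg) (all of step 1 and x of canister_center in the frame of tray_in between -0.035 and 0.035 m and y of canister_center in the frame of tray_in between -0.065 and 0.065 m and z of canister_center in the frame of tray_in between 0.068 and 0.08 m and angle between canister's own z axis and vertical below 0.1 rad and linear speed of each of canister, toy below 0.02 m/s and value of joint peak_knob between 1 and 1.65 rad and height (world z) of pan_top above 0.1065 m and contact force between the fingers and canister below 0.05 N); the robot touches nothing.
It fails at once if the wooden perch or a ceramic cup is moved by more than 30 mm (distance of any of perch, cup, water_cup from where it was at the start of the episode above 0.03 m).
It fails at once if the canister is tipped by more than 0.6 rad (angle between canister's own z axis and vertical above 0.6 rad).
It also fails if it takes over 72 s, if anything falls off the work surface, if the arm or the gripper's body presses on something with over 40 N, if the wrist force passes 120 N, or if a joint passes its speed limit or range.

## Working session

There is one attempt and no reset: what is moved stays moved. The work goes in short steps, Python scripts to look and compute and a shell command to move; the robot and the scene stay as the last step left them, time stands still between calls to the robot, and variables do not carry over. Pictures are saved under pics/ and viewed, at most 10 in all, crops included, and the job is handed in when it is done.

```bash
mkdir -p pics; cat > h.py <<'E'
import numpy as np, cv2
from bench import monitor, optics, r
from scipy.spatial.transform import Rotation as Ro
def K(m):
    f=200/np.tan(np.radians(m["vertical_fov"])/2)
    return np.array([[f,0,m["cx"]],[0,f,m["cy"]],[0,0,1.]])
def pose():
    o=monitor.get_obs(); return Ro.from_rotvec(o["orientation"]).as_matrix(),np.array(o["tcp_pos"])
def grab(n,save=None):
    m=optics.camera_model(n); 
    if n=="wrist":
        Rt,p=pose(); H=np.array(m["hand_eye"]); C=Rt@H[:3,:3]; o=Rt@H[:3,3]+p
    else:
        C=np.array(m["R"]).T; o=-C@np.array(m["t"])
    im,d=optics.grab_frame(n)
    if save: cv2.imwrite("pics/"+save,im[:,:,::-1])
    return dict(im=im,d=d,K=K(m),D=np.array(m["D"]),C=C,o=o)
def ray(g,px):
    u=cv2.undistortPoints(np.array(px,float).reshape(-1,1,2),g["K"],g["D"]).reshape(-1,2)
    return np.c_[u,np.ones(len(u))]@g["C"].T
def onz(g,px,z):
    v=ray(g,px); return g["o"]+v*((z-g["o"][2])/v[:,2])[:,None]
def dep(g,px):
    v=ray(g,px); p=np.array(px,int).reshape(-1,2); return g["o"]+v*g["d"][p[:,1],p[:,0]][:,None]
E
python3 - <<'E'
from h import *
for n in("top","scene"):
    g=grab(n,n+".png"); print(n,g["o"],g["C"][:,2])
    np.savez(n,**g)
o=monitor.get_obs();print(o)
E
```

```text
top [0.2291367  0.01688197 1.53834463] [ 0.20301477 -0.00752822 -0.97914673]
scene [ 1.24483533 -0.41118874  1.35077883] [-0.47098464  0.28538824 -0.83470175]
{'clock': 0.1, 'joints': array([-1.35012716,  0.47771156,  0.0223581 ,  1.55633824, -0.01150875,
        1.10930771, -0.08313614]), 'qvel': array([-1.36207890e-04, -1.52778099e-03,  4.50915202e-04, -3.73799022e-03,
       -1.01225965e-03,  8.73130936e-05,  1.97115410e-04]), 'tau': array([ 4.76533853e-03, -5.97760642e+01,  1.61404006e+00, -2.81955904e+01,
        1.28719892e-02,  5.13788138e-03,  2.82127695e-05]), 'tcp_pos': array([0.21778868, 0.63834048, 0.23043324]), 'orientation': array([-5.14133906e-01, -3.09908326e+00,  2.55959372e-03]), 'contact_force': array([-0.10178595, -0.68464726,  0.41503101]), 'moment': array([ 0.02389398, -0.0247513 , -0.00248204]), 'gripper_force': 0.0, 'grip_width': 0.08546875088003168}
```

View pics/top.png

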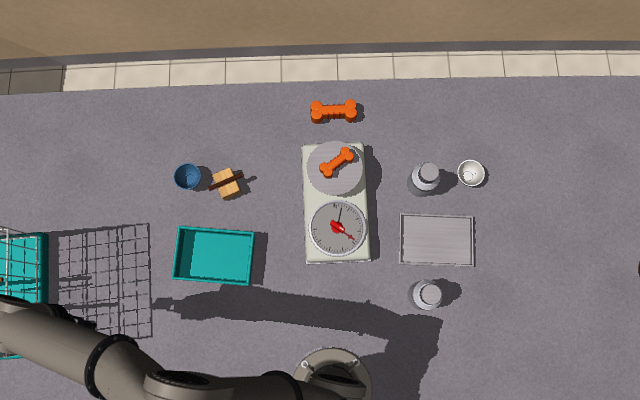

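View pics/scene.png

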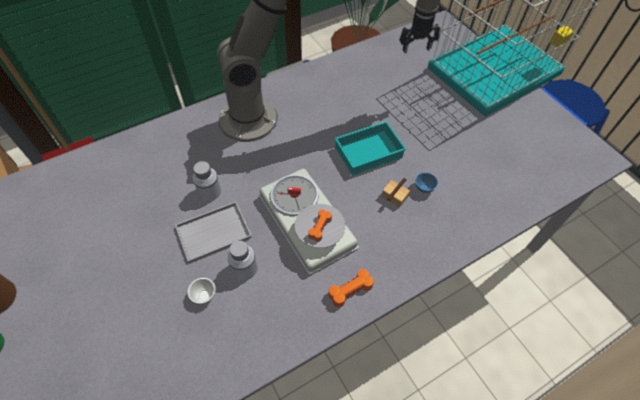

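The top view shows the pan toy at (337,162), dial at (337,228), tub (214,256), tray (437,240), target canister (426,178) by the white cup (471,173), and a decoy canister at (427,294). The large toy at (334,111) is the wrong size.

```bash
python3 - <<'E'
from h import *
def big(m,box):
    k=np.zeros_like(m); x0,y0,x1,y1=box; k[y0:y1,x0:x1]=m[y0:y1,x0:x1]
    n,l,s,c=cv2.connectedComponentsWithStats(k.astype(np.uint8)); i=1+s[1:,4].argmax()
    return (l==i).astype(np.uint8)
def rect(g,m,z):
    ys,xs=np.nonzero(m); P=onz(g,np.c_[xs,ys],z)[:,:2].astype(np.float32)
    return cv2.minAreaRect(P),P.mean(0)
T={n:dict(np.load(n+".npz")) for n in("top","scene")}
B={"top":dict(toy=(310,140,365,185),tub=(165,220,262,292),tray=(392,208,482,270),knob=(315,205,362,250),cap=(412,158,442,182),blue=(170,160,205,192),),
"scene":dict(toy=(300,205,345,245),tub=(330,120,410,175),tray=(170,200,255,262),knob=(275,175,312,210),cap=(228,238,252,258),blue=(410,170,442,195))}
for n,g in T.items():
    h=cv2.cvtColor(g["im"],cv2.COLOR_RGB2HSV).astype(int); H,S,V=h[...,0],h[...,1],h[...,2]
    b=B[n]
    toy=big((H>4)&(H<16)&(S>150)&(V>90),b["toy"]); print(n,"toy",rect(g,toy,.138))
    tub=big((H>80)&(H<95)&(S>120),b["tub"]); print("tub",rect(g,tub,.055))
    red=big(((H<4)|(H>175))&(S>150)&(V>60),b["knob"]); ys,xs=np.nonzero(red);P=dep(g,np.c_[xs,ys]); print("knob z",np.percentile(P[:,2],[5,50,95]));
    q=P[:,2]>.09; print("bar n",q.sum(), cv2.minAreaRect(P[q,:2].astype(np.float32)))
    q=P[:,2]<.08; print("hand mean",P[q].mean(0))
    # canister from depth
    for nm,box in(("cap",b["cap"]),("tray",b["tray"])):
        x0,y0,x1,y1=box; yy,xx=np.mgrid[y0:y1,x0:x1]; P=dep(g,np.c_[xx.ravel(),yy.ravel()])
        if nm=="cap":
            P=P[(P[:,2]>.138)&(P[:,2]<.16)]; print("cap",len(P),cv2.minEnclosingCircle(P[:,:2].astype(np.float32)),np.median(P[:,2]))
        else:
            P=P[(P[:,2]>.012)&(P[:,2]<.03)]; print("tray",len(P),cv2.minAreaRect(P[:,:2].astype(np.float32)))
    # housing
    yy,xx=np.mgrid[0:400,0:640]; A=dep(g,np.c_[xx.ravel(),yy.ravel()]); sel=(abs(A[:,0]-.65)<.3)&(abs(A[:,1])<.2)
    A=A[sel]; Q=A[(A[:,2]>.048)&(A[:,2]<.075)]; print("housing",len(Q),cv2.minAreaRect(Q[:,:2].astype(np.float32)))
    Q=A[(A[:,2]>.1)&(A[:,2]<.114)]; print("pan",len(Q),cv2.minEnclosingCircle(Q[:,:2].astype(np.float32)),np.median(Q[:,2]))
g=T["top"]
for nm,px in(("table",(500,300)),("tubfloor",(214,256)),("trayfloor",(437,240))): print(nm,dep(g,[px]))
big_=cv2.resize(g["im"][130:270,280:400],None,fx=5,fy=5,interpolation=2)[:600]; cv2.imwrite("pics/c.png",big_[:,:,::-1])
E
```

```text
top toy (((0.6363664269447327, -0.03523854911327362), (0.04388898238539696, 0.10532497614622116), 35.32362747192383), array([ 0.6362389 , -0.03564678], dtype=float32))
tub (((0.3900163173675537, 0.32879775762557983), (0.23037928342819214, 0.15810054540634155), 83.64324951171875), array([0.38935035, 0.3282467 ], dtype=float32))
knob z [0.0703869  0.09361261 0.10128077]
bar n 71 ((0.3501470983028412, -0.019303955137729645), (0.04139872267842293, 0.24919447302818298), 82.78408813476562)
hand mean [ 0.45579261 -0.03245733  0.07380336]
cap 287 ((0.5963345766067505, -0.29745006561279297), 0.028556281700730324) 0.1471091821873105
tray 516 ((0.42059290409088135, -0.33227258920669556), (0.22701868414878845, 0.1553792804479599), 86.22477722167969)
housing 4929 ((0.6115320920944214, -0.03116358071565628), (0.4980834424495697, 0.1894194334745407), 0.8069527745246887)
pan 1868 ((0.5759800672531128, -0.03706112504005432), 0.13456764817237854) 0.10561799998968935
scene toy (((0.6471380591392517, -0.039497215300798416), (0.04375765472650528, 0.10763463377952576), 35.680931091308594), array([ 0.64628
[... 317 characters left out ...]
15299168415367603), 37.11016082763672)
hand mean [nan nan nan]
cap 243 ((0.6016461253166199, -0.29802852869033813), 0.02807796373963356) 0.1467414290074529
tray 375 ((0.4008083939552307, -0.3302013874053955), (0.22631143033504486, 0.20570699870586395), 86.08954620361328)
housing 3148 ((0.6180321574211121, -0.03251536935567856), (0.4980607032775879, 0.18889734148979187), 0.8209935426712036)
pan 1374 ((0.5828084349632263, -0.0364791601896286), 0.13055650889873505) 0.10565140078105717
table [[ 0.23311336 -0.51459944  0.00435817]]
tubfloor [[0.39220619 0.33644942 0.00489923]]
trayfloor [[ 0.42010256 -0.33827392  0.00135216]]<stdin>:19: RuntimeWarning: Mean of empty slice.
  ret = um.true_divide(
```

```bash
python3 - <<'E'
from h import *
print(np.round(pose()[0],3),optics.camera_model("wrist"))
E
```

```text
[[-0.946  0.323 -0.   ]
 [ 0.323  0.946 -0.002]
 [-0.    -0.002 -1.   ]] {'vertical_fov': 69.72515346267262, 'cx': 318.11838645743944, 'cy': 198.96247190604547, 'D': array([-0.03345485,  0.        ,  0.        ,  0.        ,  0.        ]), 'hand_eye': array([[-1.84409449e-04, -9.51030431e-01, -3.09097210e-01,
         7.83777732e-02],
       [ 9.99999977e-01, -2.08119906e-04,  4.37367894e-05,
        -1.55343318e-04],
       [-1.05924300e-04, -3.09097195e-01,  9.51030448e-01,
        -1.42231896e-01],
       [ 0.00000000e+00,  0.00000000e+00,  0.00000000e+00,
         1.00000000e+00]])}
```

```bash
R='[[[-3.1,-2.5,0],[0,0,0]],[[-3.1,-2.5,0],[0,0,0]],[[-3.1,-2.5,0],[0,0,0]],[[-3.1,-2.5,0],[0,0,0]],[[-3.1,-2.5,0],[0,0,0]]]'
python3 -m crank '[[[-3.1,-2.5,0],[0,0,0]],[[-3.1,-2.5,0],[0,0,0]],[[-3.1,-2.5,0],[0,0,0]],[[-3.1,-2.5,0],[0,0,0]],[[-3.1,-2.5,0],[0,0,0]]]' 6
python3 -m crank '[[[-3.1,-2.5,0],[0,0,0]],[[-3.1,-2.5,0],[0,0,0]],[[-3.1,-2.5,0],[0,0,0]],[[-3.1,-2.5,0],[0,0,0]],[[-3.1,-2.5,0],[0,0,0]]]'
python3 -m crank '[[[-3.1,-2.5,0],[0,0,0]],[[-3.1,-2.5,0],[0,0,0]],[[-3.1,-2.5,0],[0,0,0]],[[-3.1,-2.5,0],[0,0,0]],[[-3.1,-2.5,0],[0,0,0]]]'
python3 -m crank '[[[-3.1,-2.5,0],[0,0,0]],[[-3.1,-2.5,0],[0,0,0]],[[-3.1,-2.5,0],[0,0,0]],[[-3.1,-2.5,0],[0,0,0]],[[-3.1,-2.5,0],[0,0,0]]]'
python3 -m crank '[[[0,0,0],[0,0,0.126]],[[0,0,0],[0,0,0.126]],[[0,0,0],[0,0,0.126]],[[0,0,0],[0,0,0.126]],[[0,0,0],[0,0,0.126]]]'
python3 -m crank '[[[0,0,0],[0,0,0]],[[0,0,0],[0,0,0]],[[0,0,0],[0,0,0]]]'
cat > toy.py <<'E'
from h import *
import sys
g=grab("wrist",sys.argv[1]); np.savez("w",**g)
h=cv2.cvtColor(g["im"],cv2.COLOR_RGB2HSV).astype(int); H,S,V=h[...,0],h[...,1],h[...,2]
m=((H>4)&(H<16)&(S>150)&(V>80)).astype(np.uint8)
n,l,s,c=cv2.connectedComponentsWithStats(m)
for i in range(1,n):
    if s[i,4]>400:
        ys,xs=np.nonzero(l==i);P=dep(g,np.c_[xs,ys]);P=P[P[:,2]>.125] if (P[:,2]>.125).sum()>50 else P
        rc=cv2.minAreaRect(P[:,:2].astype(np.float32));print("toy?",s[i],c[i],np.median(P[:,2]),rc,P[:,:2].mean(0))
R,p=pose();print("tcp",p,np.round(R,3).tolist(), "joints",monitor.get_obs()["joints"].round(2))
E
python3 toy.py w1.png
```

```text
clock: 0.6
tcp_pos: [0.3248, 0.4688, 0.2309]
orientation: [-0.514, -3.099, 0.001]
contact_force: [1.5, -0.4, 0.5]
grip_width: 0.0598
gripper_force: 0.0
clock: 1.1
tcp_pos: [0.4311, 0.3005, 0.2311]
orientation: [-0.514, -3.099, 0.0]
contact_force: [0.7, 0.8, 0.1]
grip_width: 0.0596
gripper_force: 0.0
clock: 1.6
tcp_pos: [0.5374, 0.1323, 0.2311]
orientation: [-0.514, -3.099, 0.0]
contact_force: [1.0, 0.3, 0.2]
grip_width: 0.0599
gripper_force: 0.0
clock: 2.1
tcp_pos: [0.6437, -0.0359, 0.2309]
orientation: [-0.514, -3.098, 0.0]
contact_force: [0.5, 0.4, -0.3]
grip_width: 0.0601
gripper_force: 0.0
clock: 2.6
tcp_pos: [0.6429, -0.0345, 0.2308]
orientation: [-1.456, -2.783, 0.001]
contact_force: [0.6, -0.0, -0.1]
grip_width: 0.0598
gripper_force: 0.0
clock: 2.9
tcp_pos: [0.6432, -0.0345, 0.2312]
orientation: [-1.445, -2.789, 0.0]
contact_force: [1.0, -0.4, -0.3]
grip_width: 0.0598
gripper_force: 0.0
toy? [ 288  138   53  116 4184] [314.46916826 195.72729446] 0.1375624672983335 ((0.6329391002655029, -0.02466033399105072), (0.04392793029546738, 0.129008948802948), 35.39269256591797) [ 0.63909989 -0.03313894]
toy? [ 406  202   82   89 3403] [444.60652366 241.39259477] 0.0433016084892453 ((0.7483190894126892, 0.02192876487970352), (0.10644036531448364, 0.28087905049324036), 66.22174835205078) [ 0.82781341 -0.01213491]
tcp [ 0.64320467 -0.03459523  0.23122006] [[-0.576, 0.817, -0.0], [0.817, 0.576, 0.0], [0.0, -0.0, -1.0]] joints [-0.39  0.46  0.48  1.66 -0.23  1.08  0.77]
```

View pics/w1.png

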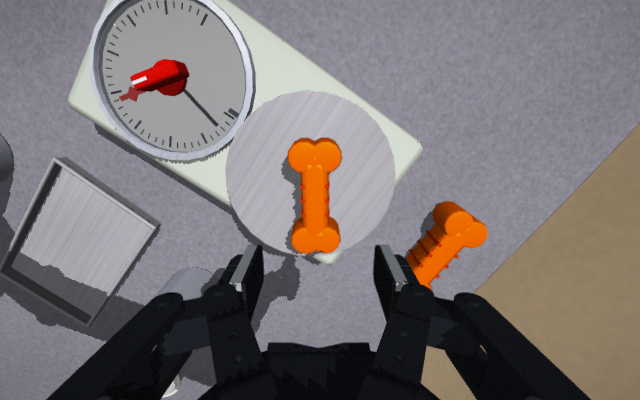

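Wrist view: toy vertical at (315,196), dial at (173,77) with the red bar pointing left to (133,80), black hand pointing to (215,125); the pan is centred around (310,175).

```bash
python3 - <<'E'
from h import *
g=dict(np.load("w.npz")); R,p=pose()
h=cv2.cvtColor(g["im"],cv2.COLOR_RGB2HSV).astype(int); H,S,V=h[...,0],h[...,1],h[...,2]
m=((H>4)&(H<16)&(S>150)&(V>80)); m[:,360:]=0; ys,xs=np.nonzero(m)
P=onz(g,np.c_[xs,ys],.135)[:,:2]; rc=cv2.minAreaRect(P.astype(np.float32)); print("toy",rc,P.mean(0))
d=np.r_[rc[0],.23]-p; print("shift tool cm",R.T@d*100)
# dial: circle fit on bezel / red knob
red=((H<4)|(H>175))&(S>150)&(V>60); ys,xs=np.nonzero(red); P=dep(g,np.c_[xs,ys]); print(np.percentile(P[:,2],[5,50,95]))
q=P[:,2]>.094; rc=cv2.minAreaRect(onz(g,np.c_[xs,ys][q],.099)[:,:2].astype(np.float32)); print("bar",rc)
yy,xx=np.mgrid[0:400,0:640]; A=dep(g,np.c_[xx.ravel(),yy.ravel()]); Q=A[(A[:,2]>.1)&(A[:,2]<.112)&(np.hypot(A[:,0]-.64,A[:,1]+.035)<.1)&(xx.ravel()>200)&(yy.ravel()<230)]
print("pan",cv2.minEnclosingCircle(Q[:,:2].astype(np.float32)),np.median(Q[:,2]))
Q=A[(A[:,2]>.052)&(A[:,2]<.063)&(abs(A[:,0]-.55)<.25)&(abs(A[:,1]+.03)<.12)]; print("house",cv2.minAreaRect(Q[:,:2].astype(np.float32)))
Q=A[(A[:,2]>.062)&(A[:,2]<.075)&(abs(A[:,0]-.45)<.12)&(abs(A[:,1]+.03)<.12)]; print("dial",cv2.minEnclosingCircle(Q[:,:2].astype(np.float32)))
E
```

```text
toy ((0.6405532956123352, -0.03534061089158058), (0.04410051926970482, 0.10536050796508789), 35.44327926635742) [ 0.63935237 -0.03384774]
shift tool cm [ 0.09177135 -0.25965902  0.12204355]
[0.066558   0.09706086 0.0996459 ]
bar ((0.4629417061805725, -0.031673792749643326), (0.047238435596227646, 0.013925350271165371), 53.62700653076172)
pan ((0.6312188506126404, -0.030311228707432747), 0.0819493755698204) 0.10595460451907884
house ((0.5463184714317322, -0.031326957046985626), (0.35358530282974243, 0.18573425710201263), 0.6407291889190674)
dial ((0.46092677116394043, -0.03278364613652229), 0.08404979109764099)
```

```bash

python3 -m crank '[[[0.1,-0.25,3.5],[0,0,0]],[[0,0,3.5],[0,0,0]],[[0,0,2.5],[0,0,0]],[[0,0,1.5],[0,0,0]],[[0,0,1],[0,0,0]]]' 5
python3 -m crank '[[[0,0,0],[0,0,0]],[[0,0,0],[0,0,0]],[[0,0,0],[0,0,0]],[[0,0,0],[0,0,0]],[[0,0,0],[0,0,0]]]' 1.5 30
python3 -m crank '[[[0,0,-2],[0,0,0]],[[0,0,-4],[0,0,0]],[[0,0,-4],[0,0,0]],[[0,0,-2],[0,0,0]],[[0,0,0],[0,0,0]]]'
```

```text
clock: 3.45
tcp_pos: [0.6404, -0.0352, 0.1103]
orientation: [-1.448, -2.787, 0.001]
contact_force: [0.6, -0.7, 0.4]
grip_width: 0.05
gripper_force: 0.0
clock: 3.95
tcp_pos: [0.6413, -0.0352, 0.1122]
orientation: [1.448, 2.786, 0.001]
contact_force: [-0.7, 0.2, 0.6]
grip_width: 0.0234
gripper_force: 34.4
clock: 4.45
tcp_pos: [0.6426, -0.0355, 0.2351]
orientation: [1.447, 2.782, 0.006]
contact_force: [0.2, 1.1, -1.4]
grip_width: 0.0232
gripper_force: 34.3
```

```bash

python3 -m crank '[[[4.4,0,0],[0,0,0]],[[4.4,0,0],[0,0,0]],[[4.4,0,0],[0,0,0]],[[4.4,0,0],[0,0,0]],[[4.4,0,0],[0,0,0]]]'
python3 -m crank '[[[4.4,0,0],[0,0,0]],[[4.4,0,0],[0,0,0]],[[4.4,0,0],[0,0,0]],[[4.4,0.2,0],[0,0,0]],[[4.4,0.2,0],[0,0,0]]]'
python3 -m crank '[[[0.4,0,3],[0,0,0]],[[0,0,4],[0,0,0]],[[0,0,4],[0,0,0]],[[0,0,1],[0,0,0]],[[0,0,0],[0,0,0]]]'
python3 - <<'E'
from h import *
g=grab("wrist","w2.png"); print(monitor.get_obs()["tcp_pos"])
h=cv2.cvtColor(g["im"],cv2.COLOR_RGB2HSV).astype(int); H,S,V=h[...,0],h[...,1],h[...,2]
g2=grab("top"); h=cv2.cvtColor(g2["im"],cv2.COLOR_RGB2HSV).astype(int)
E
```

```text
clock: 4.95
tcp_pos: [0.5121, 0.146, 0.2299]
orientation: [-1.448, -2.786, 0.003]
contact_force: [0.5, 1.1, -0.9]
grip_width: 0.0231
gripper_force: 34.3
clock: 5.45
tcp_pos: [0.3892, 0.328, 0.2301]
orientation: [-1.448, -2.787, 0.003]
contact_force: [0.1, 0.2, -1.8]
grip_width: 0.0233
gripper_force: 34.3
clock: 5.95
tcp_pos: [0.3877, 0.3292, 0.1096]
orientation: [-1.449, -2.786, 0.007]
contact_force: [-0.6, 0.7, -0.2]
grip_width: 0.0234
gripper_force: 34.2
[0.38883373 0.33017884 0.11125773]
```

View pics/w2.png

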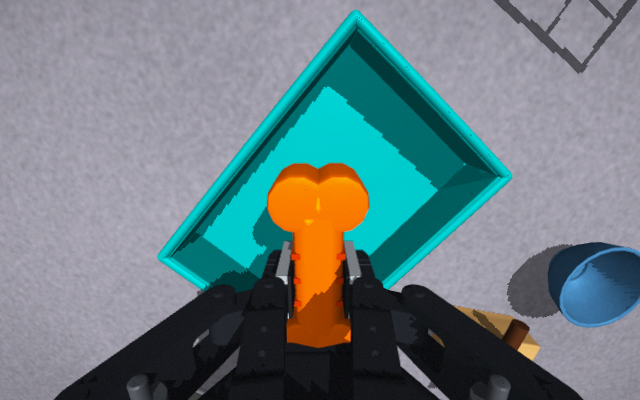

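The toy hangs over the tub centre (held at (318,260)), tub rim all round it; lower, release, then go to the knob.

```bash

python3 -m crank '[[[0,0,3],[0,0,0]],[[0,0,3],[0,0,0]],[[0,0,2],[0,0,0]],[[0,0,1],[0,0,0]],[[0,0,0],[0,0,0]]]'
python3 -m crank '[[[0,0,0],[0,0,0]],[[0,0,0],[0,0,0]],[[0,0,0],[0,0,0]],[[0,0,0],[0,0,0]]]' 4.5
python3 -m crank '[[[0,0,-4],[0,0,0]],[[0,0,-5],[0,0,0]],[[0,0,-5],[0,0,0]],[[0,0,-4],[0,0,0]],[[0,0,-2],[0,0,0]]]'
python3 -m crank '[[[-4.2,-1.85,0],[0,0,0]],[[-4.2,-1.85,0],[0,0,0]],[[-4.2,-1.85,0],[0,0,0]],[[-4.2,-1.85,0],[0,0,0]]]'
python3 -m crank '[[[-4.2,-1.85,0],[0,0,0]],[[-4.2,-1.85,0],[0,0,0]],[[-4.2,-1.85,0],[0,0,0]],[[-4.2,-1.85,0],[0,0,0]]]'
python3 -m crank '[[[0,0,0],[0,0,0.139]],[[0,0,0],[0,0,0.139]],[[0,0,0],[0,0,0.139]],[[0,0,0],[0,0,0.139]],[[0,0,0],[0,0,0.139]]]' 4
python3 -m crank '[[[0,0,0],[0,0,0.139]],[[0,0,0],[0,0,0.139]],[[0,0,0],[0,0,0.139]],[[0,0,0],[0,0,0.139]],[[0,0,0],[0,0,0]]]'
cat > knob.py <<'E'
from h import *
import sys
R,p=pose()
g=grab("wrist",sys.argv[1])
h=cv2.cvtColor(g["im"],cv2.COLOR_RGB2HSV).astype(int); H,S,V=h[...,0],h[...,1],h[...,2]
red=((H<4)|(H>175))&(S>150)&(V>60); ys,xs=np.nonzero(red); P=dep(g,np.c_[xs,ys]); q=(P[:,2]>.094)
print("n",q.sum(),"bar",cv2.minAreaRect(onz(g,np.c_[xs,ys][q],.099)[:,:2].astype(np.float32)))
print("tcp",p,"tool y deg",np.degrees(np.arctan2(R[1,1],R[0,1])),"joints",monitor.get_obs()["joints"].round(2))
t=grab("top"); h=cv2.cvtColor(t["im"],cv2.COLOR_RGB2HSV).astype(int); H,S,V=h[...,0],h[...,1],h[...,2]
m=(H>4)&(H<16)&(S>150)&(V>80); m[:,:170]=0;m[:,260:]=0; ys,xs=np.nonzero(m); print("toy in tub",len(xs), len(xs) and dep(t,np.c_[xs,ys]).mean(0))
E
python3 knob.py w3.png
```

```text
clock: 6.55
tcp_pos: [0.3893, 0.3309, 0.0216]
orientation: [-1.449, -2.787, -0.001]
contact_force: [1.0, -0.2, -1.1]
grip_width: 0.0238
gripper_force: 34.3
clock: 6.95
tcp_pos: [0.3892, 0.331, 0.022]
orientation: [1.449, 2.787, 0.002]
contact_force: [0.1, -0.2, 0.2]
grip_width: 0.0451
gripper_force: 0.0
clock: 7.45
tcp_pos: [0.3901, 0.3315, 0.2255]
orientation: [1.449, 2.786, 0.009]
contact_force: [0.2, 0.9, 0.2]
grip_width: 0.045
gripper_force: 0.0
clock: 7.85
tcp_pos: [0.4248, 0.1488, 0.2217]
orientation: [1.449, 2.788, 0.002]
contact_force: [0.7, 0.5, -0.2]
grip_width: 0.0452
gripper_force: 0.0
clock: 8.25
tcp_pos: [0.4607, -0.0313, 0.2217]
orientation: [1.449, 2.787, 0.002]
contact_force: [1.0, 0.5, -0.2]
grip_width: 0.0447
gripper_force: 0.0
clock: 8.75
tcp_pos: [0.4606, -0.0296, 0.2215]
orientation: [-2.318, -2.12, -0.001]
contact_force: [0.2, 0.1, 0.0]
grip_width: 0.0398
gripper_force: 0.0
clock: 9.25
tcp_pos: [0.4606, -0.0295, 0.2214]
orientation: [-2.807, -1.41, -0.0]
contact_force: [-0.3, -0.0, 0.3]
grip_width: 0.04
gripper_force: 0.0
n 601 bar ((0.4623551368713379, -0.03148987889289856), (0.045577600598335266, 0.015059564262628555), 50.451019287109375)
tcp [ 0.46062563 -0.0294614   0.22142625] tool y deg -36.679397596733956 joints [-0.76  0.15  0.77  2.09 -0.13  0.94 -0.55]
toy in tub 389 [0.39180811 0.3262979  0.04351723]
```

```bash

python3 -m crank '[[[-0.1,0.25,4],[0,0,0]],[[0,0,4],[0,0,0]],[[0,0,3.2],[0,0,0]],[[0,0,2],[0,0,0]],[[0,0,1],[0,0,0]]]' 4
python3 -m crank '[[[0,0,0],[0,0,0]],[[0,0,0],[0,0,0]],[[0,0,0],[0,0,0]],[[0,0,0],[0,0,0]],[[0,0,0],[0,0,0]]]' 0.8 20
python3 -m crank '[[[0,0,0],[0,0,-0.14]],[[0,0,0],[0,0,-0.14]],[[0,0,0],[0,0,-0.14]],[[0,0,0],[0,0,-0.14]],[[0,0,0],[0,0,-0.14]]]'
python3 -m crank '[[[0,0,0],[0,0,-0.14]],[[0,0,0],[0,0,-0.14]],[[0,0,0],[0,0,-0.14]],[[0,0,0],[0,0,-0.14]],[[0,0,0],[0,0,-0.14]]]'
python3 -m crank '[[[0,0,0],[0,0,-0.14]],[[0,0,0],[0,0,-0.14]],[[0,0,0],[0,0,-0.14]],[[0,0,0],[0,0,-0.1]],[[0,0,0],[0,0,-0.06]]]'
python3 -c "
from h import *
R,p=pose();print(p,np.degrees(np.arctan2(R[1,1],R[0,1])),monitor.get_obs()['moment'],monitor.get_obs()['joints'].round(2))"
```

```text
clock: 9.85
tcp_pos: [0.4611, -0.0319, 0.0776]
orientation: [-2.804, -1.414, 0.004]
contact_force: [0.2, 0.3, 0.0]
grip_width: 0.04
gripper_force: 0.0
clock: 10.35
tcp_pos: [0.4615, -0.0313, 0.0798]
orientation: [-2.805, -1.412, 0.0]
contact_force: [-5.2, 1.6, 3.8]
grip_width: 0.0133
gripper_force: 24.0
clock: 10.85
tcp_pos: [0.4606, -0.0309, 0.0798]
orientation: [-2.143, -2.293, 0.001]
contact_force: [-7.8, 3.6, 7.3]
grip_width: 0.0133
gripper_force: 24.5
clock: 11.35
tcp_pos: [0.4596, -0.0313, 0.0798]
orientation: [-1.227, -2.887, 0.001]
contact_force: [-11.2, 3.5, 11.9]
grip_width: 0.0135
gripper_force: 25.0
clock: 11.85
tcp_pos: [0.4592, -0.032, 0.0798]
orientation: [-0.355, -3.116, 0.001]
contact_force: [-12.6, 0.9, 11.8]
grip_width: 0.0133
gripper_force: 25.2
[ 0.4591522  -0.03204905  0.07975083] 77.01138955427227 [0.32935688 2.55713675 0.02241982] [-0.16  0.36  0.11  2.19 -0.07  0.61  1.34]
```

```bash

python3 -m crank '[[[0,0,0],[0,0,-0.1]],[[0,0,0],[0,0,-0.08]],[[0,0,0],[0,0,-0.05]],[[0,0,0],[0,0,0]]]'
python3 -c "
from h import *
R,p=pose();print(p,np.degrees(np.arctan2(R[1,1],R[0,1])),monitor.get_obs()['moment'])"
python3 -m crank '[[[0,0,0],[0,0,-0.05]],[[0,0,0],[0,0,-0.04]],[[0,0,0],[0,0,-0.03]],[[0,0,0],[0,0,0]]]'
python3 -c "
from h import *
R,p=pose();print(p,np.degrees(np.arctan2(R[1,1],R[0,1])),monitor.get_obs()['moment'])"
```

```text
clock: 12.25
tcp_pos: [0.4591, -0.0323, 0.0797]
orientation: [0.001, -3.136, 0.001]
contact_force: [-11.5, 0.1, 12.9]
grip_width: 0.0133
gripper_force: 25.2
[ 0.45912172 -0.03234063  0.07974392] 90.05179759838661 [ 0.2397954   2.6268807  -0.02005363]
clock: 12.65
tcp_pos: [0.4597, -0.0324, 0.0799]
orientation: [0.183, -3.132, -0.001]
contact_force: [-10.3, 1.4, 11.1]
grip_width: 0.0136
gripper_force: 55.4
[ 0.45970716 -0.03237964  0.07986562] 96.69643069589821 [ 0.24327345  2.29249813 -0.9525295 ]
```

```bash

python3 -m crank '[[[0,0,0],[0,0,0]],[[0,0,0],[0,0,0]],[[0,0,0],[0,0,0]]]' 4
python3 -m crank '[[[0,0,-2],[0,0,0]],[[0,0,-4],[0,0,0]],[[0,0,-5],[0,0,0]],[[0,0,-4],[0,0,0]],[[0,0,0],[0,0,0]]]'
python3 knob.py w4.png
```

```text
clock: 12.95
tcp_pos: [0.4635, -0.0319, 0.0799]
orientation: [-0.189, 3.133, -0.0]
contact_force: [-0.3, 0.9, 0.7]
grip_width: 0.04
gripper_force: 0.0
clock: 13.45
tcp_pos: [0.4664, -0.0318, 0.2353]
orientation: [-0.188, 3.124, -0.0]
contact_force: [0.6, 1.0, -0.4]
grip_width: 0.0403
gripper_force: 0.0
n 539 bar ((0.45950761437416077, -0.03262006491422653), (0.04546595364809036, 0.013764494098722935), 0.6485185027122498)
tcp [ 0.46636087 -0.03178879  0.23525385] tool y deg 96.87561421824316 joints [-0.1   0.12  0.03  2.04 -0.    0.97  1.63]
toy in tub 383 [0.38963706 0.32662722 0.04299055]
```

View pics/w4.png

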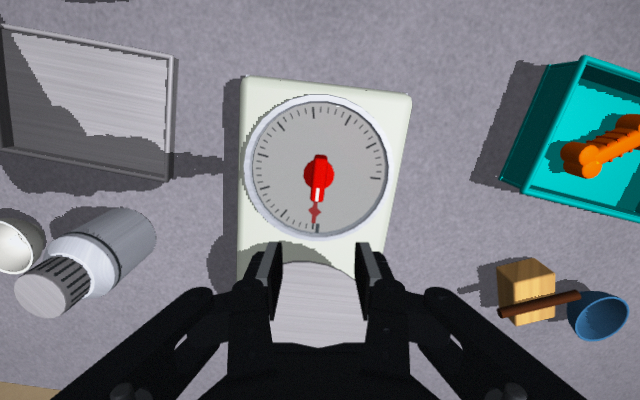

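Red bar and hand point straight to zero (317,225) at the scale's +x, and the toy lies in the tub at (605,145). Now to the far canister beside the white cup.

```bash

python3 -m crank '[[[0,0,-3],[0,0,0.12]],[[-1.9,-3.8,0],[0,0,0]],[[-1.9,-3.8,0],[0,0,0]],[[-1.9,-3.8,0],[0,0,0]]]' 8.5
python3 -m crank '[[[-1.9,-3.8,0],[0,0,0]],[[-1.9,-3.8,0],[0,0,0]],[[-1.9,-3.8,0],[0,0,0]],[[-1.9,-3.8,0],[0,0,0]],[[0,0,0],[0,0,0]]]'
python3 -m crank '[[[0,0,0],[0,0,0]],[[0,0,0],[0,0,0]]]'
cat > cap.py <<'E'
from h import *
import sys
R,p=pose(); g=grab("wrist",sys.argv[1])
yy,xx=np.mgrid[0:400,0:640]; A=dep(g,np.c_[xx.ravel(),yy.ravel()])
z=float(sys.argv[2]); c=np.array(eval(sys.argv[3])) if len(sys.argv)>3 else p[:2]
Q=A[(abs(A[:,2]-z)<.006)&(np.hypot(*(A[:,:2]-c).T)<.07)]
print("n",len(Q),"circle",cv2.minEnclosingCircle(Q[:,:2].astype(np.float32)),Q.mean(0),"tcp",p)
print(np.round(R,3).tolist())
E
python3 cap.py w5.png 0.148
```

```text
clock: 13.95
tcp_pos: [0.5193, -0.1468, 0.258]
orientation: [0.002, -3.14, 0.0]
contact_force: [-0.1, 0.4, 0.6]
grip_width: 0.0851
gripper_force: 0.0
clock: 14.45
tcp_pos: [0.5947, -0.304, 0.2563]
orientation: [-0.01, -3.138, 0.005]
contact_force: [-0.3, -0.3, 0.6]
grip_width: 0.0849
gripper_force: 0.0
clock: 14.65
tcp_pos: [0.5948, -0.2964, 0.2578]
orientation: [0.002, -3.139, -0.002]
contact_force: [0.3, -0.5, 0.1]
grip_width: 0.0848
gripper_force: 0.0
n 2491 circle ((0.5987489819526672, -0.2965032160282135), 0.026975804939866066) [ 0.59754515 -0.29651254  0.14735135] tcp [ 0.59480061 -0.29637621  0.257822  ]
[[-1.0, -0.001, -0.002], [-0.001, 1.0, 0.002], [0.002, 0.002, -1.0]]
```

View pics/w5.png

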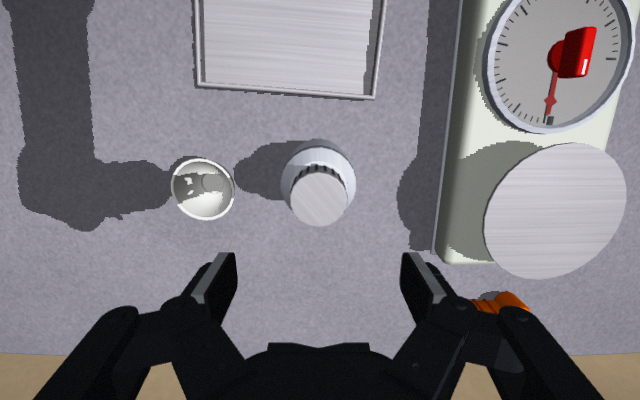

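Canister cap at (319,198), its circle radius 27.0 mm as given; white cup at (203,188) is clear of it.

```bash

python3 -m crank '[[[-0.4,0,4],[0,0,0]],[[0,0,4],[0,0,0]],[[0,0,3.2],[0,0,0]],[[0,0,2],[0,0,0]],[[0,0,1],[0,0,0]]]'
python3 -m crank '[[[0,0,0],[0,0,0]],[[0,0,0],[0,0,0]]]'
python3 -m crank '[[[0,0,0],[0,0,0]],[[0,0,0],[0,0,0]],[[0,0,0],[0,0,0]],[[0,0,0],[0,0,0]],[[0,0,0],[0,0,0]]]' 4.8 50
python3 -m crank '[[[0,0,-1],[0,0,0]],[[0,0,-3],[0,0,0]],[[0,0,-4],[0,0,0]],[[0,0,-4],[0,0,0]],[[0,0,-2],[0,0,0]]]'
python3 -m crank '[[[0,0,0],[0,0,0]],[[0,0,0],[0,0,0]],[[0,0,0],[0,0,0]]]'
```

```text
clock: 15.2
tcp_pos: [0.5981, -0.2956, 0.1151]
orientation: [0.003, -3.139, -0.003]
contact_force: [0.3, 0.8, 0.5]
grip_width: 0.0848
gripper_force: 0.0
clock: 15.4
tcp_pos: [0.5999, -0.2976, 0.1185]
orientation: [-0.001, 3.14, -0.001]
contact_force: [0.1, -0.5, 0.4]
grip_width: 0.0854
gripper_force: 0.0
clock: 15.9
tcp_pos: [0.6002, -0.2979, 0.1189]
orientation: [-0.001, 3.139, -0.001]
contact_force: [-0.8, 2.6, 6.4]
grip_width: 0.0528
gripper_force: 52.3
clock: 16.4
tcp_pos: [0.5998, -0.2985, 0.2611]
orientation: [0.001, 3.138, -0.003]
contact_force: [-0.5, -0.2, -5.2]
grip_width: 0.0528
gripper_force: 54.7
clock: 16.7
tcp_pos: [0.5978, -0.297, 0.2546]
orientation: [0.0, -3.137, -0.003]
contact_force: [-0.3, 0.6, -6.7]
grip_width: 0.053
gripper_force: 54.7
```

```bash

python3 -m crank '[[[-0.1,1,0],[0,0,0]],[[-0.3,2.5,0],[0,0,0]],[[-0.4,3.5,0],[0,0,0]],[[-0.4,3.5,0],[0,0,0]],[[-0.4,3.5,0],[0,0,0]]]'
python3 -m crank '[[[-0.4,3.5,0],[0,0,0]],[[-0.4,3.5,0],[0,0,0]],[[-0.4,3,0],[0,0,0]],[[-0.3,1.7,0],[0,0,0]],[[-0.1,0.6,0],[0,0,0]]]'
python3 -m crank '[[[0,0,0],[0,0,0]],[[0,0,0],[0,0,0]],[[0,0,0],[0,0,0]],[[0,0,0],[0,0,0]]]'
python3 - <<'E'
from h import *
R,p=pose(); print(p,monitor.get_obs()["contact_force"],np.round(R,3).tolist())
for n in ("top","scene"):
    g=grab(n); yy,xx=np.mgrid[0:400,0:640]; A=dep(g,np.c_[xx.ravel(),yy.ravel()])
    Q=A[(A[:,2]>.137)&(A[:,2]<.225)&(np.hypot(A[:,0]-.63,A[:,1]+.03)<.09)]; print(n,len(Q),Q.min(0),Q.max(0))
E
```

```text
clock: 17.2
tcp_pos: [0.6147, -0.1553, 0.2559]
orientation: [0.001, -3.139, -0.001]
contact_force: [0.8, 0.0, -5.6]
grip_width: 0.0528
gripper_force: 54.4
clock: 17.7
tcp_pos: [0.631, -0.0316, 0.2564]
orientation: [0.006, -3.14, -0.002]
contact_force: [1.0, 0.3, -5.7]
grip_width: 0.0527
gripper_force: 54.5
clock: 18.1
tcp_pos: [0.631, -0.0365, 0.2573]
orientation: [-0.003, -3.142, 0.001]
contact_force: [-0.3, 0.1, -4.7]
grip_width: 0.0525
gripper_force: 54.5
[ 0.63099467 -0.03651989  0.25733283] [-0.31838996  0.07228615 -4.72062344] [[-1.0, 0.002, -0.0], [0.002, 1.0, -0.001], [0.0, -0.001, -1.0]]
top 14 [0.60974035 0.0020527  0.14685178] [0.62021512 0.00466481 0.21217632]
scene 361 [ 0.61329224 -0.07877582  0.13843806] [ 0.67559999 -0.00205738  0.22491405]
```

```bash

python3 -m crank '[[[0,0.3,1],[0,0,0]],[[0,0.2,1],[0,0,0]],[[0,0,0.5],[0,0,0]],[[0,0,0],[0,0,0]],[[0,0,0],[0,0,0]]]'
python3 -m crank '[[[0,0,0.2],[0,0,0]],[[0,0,0.2],[0,0,0]],[[0,0,0.2],[0,0,0]],[[0,0,0],[0,0,0]],[[0,0,0],[0,0,0]]]'
python3 -m crank '[[[0,0,0.1],[0,0,0]],[[0,0,0.1],[0,0,0]],[[0,0,0],[0,0,0]],[[0,0,0],[0,0,0]]]'
python3 -m crank '[[[0,0,0.1],[0,0,0]],[[0,0,0.1],[0,0,0]],[[0,0,0],[0,0,0]],[[0,0,0],[0,0,0]]]'
```

```text
clock: 18.7
tcp_pos: [0.6311, -0.0298, 0.232]
orientation: [0.0, -3.141, 0.0]
contact_force: [-0.5, 1.0, -5.1]
grip_width: 0.0525
gripper_force: 54.6
clock: 19.2
tcp_pos: [0.6312, -0.0298, 0.2264]
orientation: [-0.0, 3.141, 0.0]
contact_force: [0.4, -0.1, -5.3]
grip_width: 0.0528
gripper_force: 54.9
clock: 19.6
tcp_pos: [0.6312, -0.0298, 0.2244]
orientation: [-0.0, 3.141, 0.0]
contact_force: [-0.2, 0.4, -3.7]
grip_width: 0.0522
gripper_force: 54.8
clock: 20.0
tcp_pos: [0.6312, -0.0298, 0.2223]
orientation: [-0.0, 3.141, 0.0]
contact_force: [0.1, 0.0, -2.8]
grip_width: 0.0524
gripper_force: 54.9
```

```bash

python3 -m crank '[[[0,0,0.1],[0,0,0]],[[0,0,0.1],[0,0,0]],[[0,0,0],[0,0,0]],[[0,0,0],[0,0,0]]]'
python3 -m crank '[[[0,0,0.1],[0,0,0]],[[0,0,0],[0,0,0]],[[0,0,0],[0,0,0]]]'
python3 -m crank '[[[0,0,0],[0,0,0]]]'
```

```text
clock: 20.4
tcp_pos: [0.6312, -0.0297, 0.2203]
orientation: [-0.0, 3.141, 0.0]
contact_force: [0.4, 0.5, -1.5]
grip_width: 0.053
gripper_force: 55.0
clock: 20.7
tcp_pos: [0.6312, -0.0297, 0.2193]
orientation: [-0.0, 3.141, 0.0]
contact_force: [-0.2, -0.3, -0.3]
grip_width: 0.0526
gripper_force: 55.1
clock: 20.8
tcp_pos: [0.6312, -0.0298, 0.2193]
orientation: [-0.0, 3.141, 0.0]
contact_force: [-0.3, 0.6, 0.3]
grip_width: 0.0528
gripper_force: 55.1
```

```bash

python3 -m crank '[[[0,0,0],[0,0,0]],[[0,0,0],[0,0,0]],[[0,0,0],[0,0,0]],[[0,0,0],[0,0,0]],[[0,0,0],[0,0,0]]]' 8.5
python3 -m crank '[[[0,0,0],[0,0,0]],[[0,0,0],[0,0,0]],[[0,0,0],[0,0,0]],[[0,0,0],[0,0,0]],[[0,0,0],[0,0,0]]]'
python3 - <<'E'
from h import *
g=grab("wrist","w6.png"); t=grab("top"); s=grab("scene")
c=lambda g,x,y,w,h:cv2.resize(g["im"][y:y+h,x:x+w],(400,300))[:,:,::-1]
cv2.imwrite("pics/m6.png",np.vstack([np.hstack([c(g,0,0,640,400),c(t,290,130,100,140)]),np.hstack([c(s,250,120,130,140),c(g,200,0,240,200)])]))
E
```

```text
clock: 21.3
tcp_pos: [0.6312, -0.0298, 0.2194]
orientation: [-0.0, 3.141, 0.0]
contact_force: [0.5, 0.1, 0.4]
grip_width: 0.0849
gripper_force: 0.0
clock: 21.8
tcp_pos: [0.6312, -0.0298, 0.2193]
orientation: [-0.0, 3.142, 0.0]
contact_force: [-0.6, -0.0, 0.2]
grip_width: 0.0848
gripper_force: 0.0
```

View pics/m6.png

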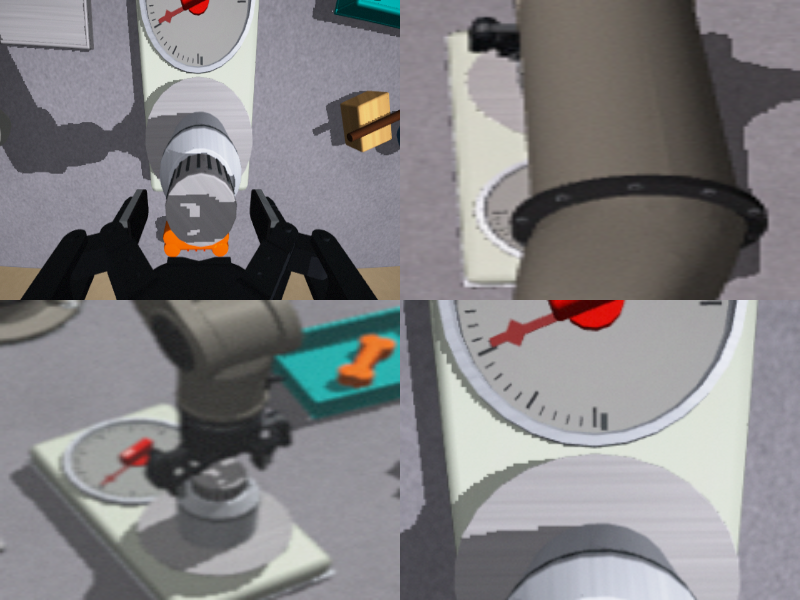

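The canister stands released on mid-pan; red hand tip at about (254,28) in the wrist picture, with the black hand hidden beneath it.

```bash

cat > hand.py <<'E'
from h import *
import sys
g=grab("wrist",sys.argv[1])
h=cv2.cvtColor(g["im"],cv2.COLOR_RGB2HSV).astype(int); H,S,V=h[...,0],h[...,1],h[...,2]
red=((H<6)|(H>172))&(S>110)&(V>60); ys,xs=np.nonzero(red); P=onz(g,np.c_[xs,ys],.064)[:,:2]-[.4600,-.0325]
r_=np.hypot(*P.T); q=(r_>.04)&(r_<.075); a=-np.arctan2(P[q,1],P[q,0])+.011; print("red hand rad",q.sum(),np.median(a))
blk=(V<70)&(S<80); ys,xs=np.nonzero(blk); P=onz(g,np.c_[xs,ys],.064)[:,:2]-[.4600,-.0325]; r_=np.hypot(*P.T)
q=(r_>.03)&(r_<.05); a=-np.arctan2(P[q,1],P[q,0])+.011; print("black",q.sum(), np.percentile(a,[10,50,90]) if q.sum() else 0)
print(pose()[1])
E
python3 hand.py w7.png
python3 -m crank '[[[0,0,0],[0,0,0]],[[0,0,-0.1],[0,0,0]],[[0,0,-0.15],[0,0,0]],[[0,0,-0.15],[0,0,0]],[[0,0,-0.15],[0,0,0]]]' 4.8 50
python3 -m crank '[[[0,0,-0.15],[0,0,0]],[[0,0,-0.3],[0,0,0]],[[0,0,-1],[0,0,0]],[[0,0,-2],[0,0,0]],[[0,0,-2],[0,0,0]]]'
python3 -m crank '[[[0,0,-1],[0,0,0]],[[0,0,0],[0,0,0]],[[0,0,0],[0,0,0]]]'
python3 hand.py w8.png
```

```text
red hand rad 201 1.187390542788674
black 0 0
[ 0.6311727  -0.02976686  0.21932399]
clock: 22.5
tcp_pos: [0.6309, -0.0295, 0.2245]
orientation: [0.001, -3.141, -0.0]
contact_force: [-0.1, 0.8, -3.4]
grip_width: 0.0529
gripper_force: 53.3
clock: 23.0
tcp_pos: [0.6307, -0.0301, 0.2799]
orientation: [-0.0, -3.14, 0.001]
contact_force: [-0.2, -0.2, -5.9]
grip_width: 0.0526
gripper_force: 53.6
clock: 23.3
tcp_pos: [0.6307, -0.0298, 0.2887]
orientation: [0.0, -3.141, 0.0]
contact_force: [-0.0, 0.0, -6.0]
grip_width: 0.0528
gripper_force: 53.7
red hand rad 122 1.2682448683215268
black 19 [0.01562515 0.0161242  0.01685615]
[ 0.63042315 -0.02979443  0.28814134]
```

```bash

python3 -m crank '[[[0.7,-1,0],[0,0,0]],[[1.6,-2.4,0],[0,0,0]],[[2.34,-3.38,0],[0,0,0]],[[2.34,-3.38,0],[0,0,0]],[[2.34,-3.38,0],[0,0,0]]]'
python3 -m crank '[[[2.34,-3.38,0],[0,0,0]],[[2.34,-3.38,0],[0,0,0]],[[2.34,-3.38,0],[0,0,0]],[[2.34,-3.38,0],[0,0,0]],[[1.7,-2.3,0],[0,0,0]]]'
python3 -m crank '[[[0.7,-1,0],[0,0,0]],[[0,0,4],[0,0,0]],[[0,0,4],[0,0,0]],[[0,0,2],[0,0,0]],[[0,0,0],[0,0,0]]]'
python3 - <<'E'
from h import *
R,p=pose(); g=grab("wrist","w9.png"); print(p)
yy,xx=np.mgrid[0:400,0:640]; A=dep(g,np.c_[xx.ravel(),yy.ravel()]); Q=A[(A[:,2]>.012)&(A[:,2]<.028)&(abs(A[:,0]-.42)<.1)&(abs(A[:,1]+.335)<.14)]
print(len(Q),cv2.minAreaRect(Q[:,:2].astype(np.float32)),np.percentile(Q,[2,98],axis=0))
E
```

```text
clock: 23.85
tcp_pos: [0.5357, -0.1672, 0.2885]
orientation: [-0.001, -3.14, 0.0]
contact_force: [0.8, -0.2, -6.0]
grip_width: 0.0523
gripper_force: 53.7
clock: 24.35
tcp_pos: [0.4236, -0.3265, 0.2888]
orientation: [-0.006, -3.14, 0.001]
contact_force: [1.3, 0.0, -4.9]
grip_width: 0.0527
gripper_force: 53.8
clock: 24.85
tcp_pos: [0.4181, -0.3314, 0.1859]
orientation: [0.001, -3.135, -0.006]
contact_force: [-0.5, 0.8, -5.1]
grip_width: 0.0523
gripper_force: 54.9
[ 0.41805604 -0.33138081  0.1858515 ]
3196 ((0.42236965894699097, -0.3312244415283203), (0.22511465847492218, 0.15450969338417053), 85.54871368408203) [[ 0.34018421 -0.44442898  0.01276268]
 [ 0.50220634 -0.21705371  0.02079133]]
```

View pics/w9.png

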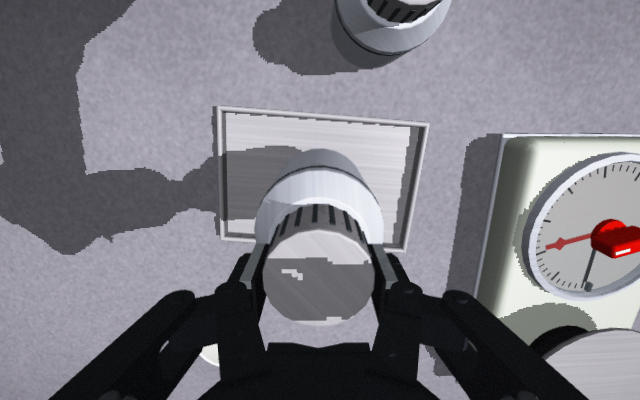

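The canister is held over the tray's middle (tray rim 217–428 × 107–250, measured centre within 5 mm of the tool); the red hand still reads about 1.25 rad with the black hand back at zero.

```bash

python3 -m crank '[[[-0.2,0,2],[0,0,0]],[[-0.1,0,2],[0,0,0]],[[0,0,1],[0,0,0]],[[0,0,0.5],[0,0,0]],[[0,0,0],[0,0,0]]]'
python3 -m crank '[[[0,0,0.15],[0,0,0]],[[0,0,0.15],[0,0,0]],[[0,0,0],[0,0,0]]]'
python3 -m crank '[[[0,0,0.15],[0,0,0]],[[0,0,0],[0,0,0]],[[0,0,0],[0,0,0]]]'
```

```text
clock: 25.4
tcp_pos: [0.4237, -0.3336, 0.1347]
orientation: [-0.0, 3.141, -0.0]
contact_force: [-0.2, 0.0, -5.2]
grip_width: 0.0528
gripper_force: 54.8
clock: 25.7
tcp_pos: [0.4236, -0.3335, 0.1316]
orientation: [-0.0, 3.141, -0.0]
contact_force: [0.4, -0.5, -5.8]
grip_width: 0.0527
gripper_force: 54.8
clock: 26.0
tcp_pos: [0.4234, -0.3334, 0.1298]
orientation: [0.0, -3.142, -0.0]
contact_force: [0.2, -0.1, -6.5]
grip_width: 0.0528
gripper_force: 54.8
```

```bash

python3 -m crank '[[[0,0,0.2],[0,0,0]],[[0,0,0.15],[0,0,0]],[[0,0,0],[0,0,0]]]'
python3 -m crank '[[[0,0,0.1],[0,0,0]],[[0,0,0],[0,0,0]],[[0,0,0],[0,0,0]]]'
python3 -m crank '[[[0,0,0.1],[0,0,0]],[[0,0,0],[0,0,0]],[[0,0,0],[0,0,0]]]'
```

```text
clock: 26.3
tcp_pos: [0.4232, -0.3333, 0.126]
orientation: [0.0, -3.141, -0.0]
contact_force: [-0.4, 0.7, -5.6]
grip_width: 0.0526
gripper_force: 54.8
clock: 26.6
tcp_pos: [0.4234, -0.3334, 0.1253]
orientation: [0.0, -3.142, -0.0]
contact_force: [-0.1, 0.4, -5.2]
grip_width: 0.0525
gripper_force: 54.8
clock: 26.9
tcp_pos: [0.4234, -0.3334, 0.1243]
orientation: [0.0, -3.142, -0.0]
contact_force: [0.2, 0.1, -5.3]
grip_width: 0.0529
gripper_force: 54.9
```

```bash

python3 -m crank '[[[0,0,0.1],[0,0,0]],[[0,0,0],[0,0,0]],[[0,0,0],[0,0,0]]]'
python3 -m crank '[[[0,0,0.1],[0,0,0]],[[0,0,0],[0,0,0]],[[0,0,0],[0,0,0]]]'
```

```text
clock: 27.2
tcp_pos: [0.4238, -0.3335, 0.1239]
orientation: [-0.0, 3.141, -0.0]
contact_force: [-1.2, 2.5, 4.8]
grip_width: 0.0525
gripper_force: 55.8
clock: 27.5
tcp_pos: [0.4242, -0.3335, 0.1239]
orientation: [-0.0, 3.14, 0.0]
contact_force: [-2.8, 4.6, 14.3]
grip_width: 0.0523
gripper_force: 57.0
```

```bash

python3 -m crank '[[[0,0,-0.1],[0,0,0]],[[0,0,0],[0,0,0]],[[0,0,0],[0,0,0]],[[0,0,0],[0,0,0]],[[0,0,0],[0,0,0]]]' 8.5
python3 -m crank '[[[0,0,-2],[0,0,0]],[[0,0,-4],[0,0,0]],[[0,0,-4],[0,0,0]],[[0,0,-3],[0,0,0]],[[0,0,0],[0,0,0]]]'
python3 cap.py w10.png 0.150 '(0.423,-0.333)'; python3 hand.py w11.png
python3 - <<'E'
from h import *
g=grab("wrist"); t=grab("top"); s=grab("scene")
c=lambda g,x,y,w,h:cv2.resize(g["im"][y:y+h,x:x+w],(400,300))[:,:,::-1]
cv2.imwrite("pics/m10.png",np.vstack([np.hstack([c(g,0,0,640,400),c(t,160,90,340,220)]),np.hstack([c(s,160,100,280,210),c(g,440,100,200,150)])]))
E
```

```text
clock: 28.0
tcp_pos: [0.4234, -0.3335, 0.1231]
orientation: [0.0, -3.141, 0.0]
contact_force: [-0.4, -0.7, -0.2]
grip_width: 0.0849
gripper_force: 0.0
clock: 28.5
tcp_pos: [0.4255, -0.3352, 0.2577]
orientation: [0.0, 3.134, -0.006]
contact_force: [0.6, -0.6, 0.1]
grip_width: 0.0851
gripper_force: 0.0
n 2612 circle ((0.4226754605770111, -0.3328942358493805), 0.027088453993201256) [ 0.42166632 -0.33289096  0.15031433] tcp [ 0.42546251 -0.33515457  0.25774838]
[[-1.0, 0.0, 0.007], [0.0, 1.0, -0.004], [-0.007, -0.004, -1.0]]
red hand rad 272 -1.2850682731803003
black 30 [0.04933369 0.07764772 0.11134022]
[ 0.42361553 -0.33349102  0.25366734]
```

View pics/m10.png

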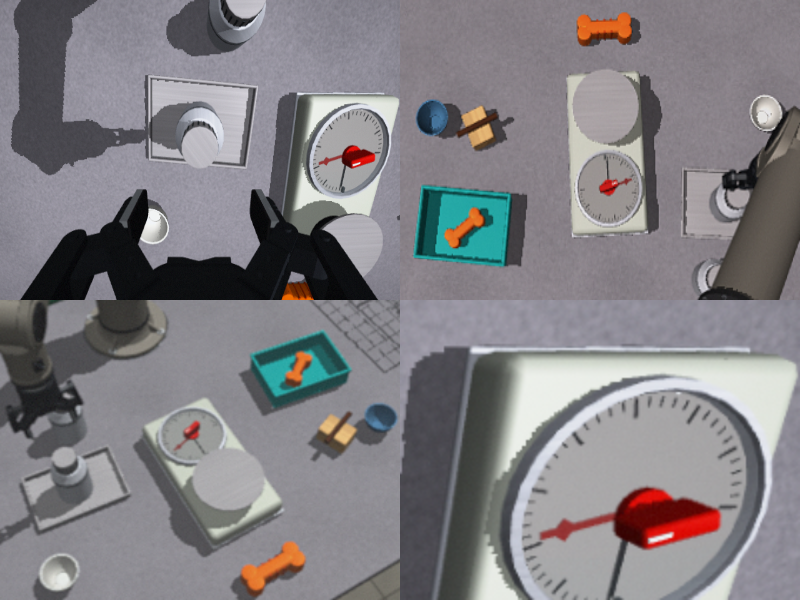

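The canister stands upright mid-tray at (0.423,-0.333), the toy is in the tub, the pan is empty and the red hand still sits at about 1.25 rad. The perch and both cups look unmoved.

```bash
python3 -c "
from h import *
print(r.hand_in())"
```

```text
the job is handed in; nothing more can be done
None
```

I weighed the canister and handed the job in at about 29 s on the robot's clock; no verdict came back. At my last look, the toy lay in the tub, the canister stood upright in the middle of the tray, the pan was empty, the red hand was still at about 1.2 to 1.3 rad (roughly 0.5 kg), and the perch and cups looked unmoved.

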